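# Tip a slide box out of the deep holder and lay it in the cradle

### The job

The white slide box with the orange cap stands too deep in the clear tipping holder to be gripped. Swing the holder over by its red handle until the box slides out and rests at the foot of the blue chute, and leave the holder standing fully upright again. Gently lay the box flat and lengthwise in the green cradle, between its end stops, without letting it fall to the bench or shifting or tipping the other things that stand about.

Things in the scene. Friction and masses are not known exactly. Their poses are not given: they have to be found in the camera images.
- station: Tipping station, fixed to the bench: grey base plate 300 x 100 x 12 mm, two aluminium posts carrying the holder (up to 212 mm, 45 mm either side of the middle), and a blue chute. Origin on the bench under the holder's hinge; x points the way the holder tips and the chute descends, y along the hinge, z up.
- hinge (a point): Point on the holder's hinge axis, 190 mm above the bench straight above the station's origin, in the middle of the holder's width. The axis runs along the station's y.
- holder (a joint): Tilt of the holder (rad): 0 upright on its stop, growing as the mouth swings towards the station's +x, up to 2.18 (125 degrees) at the other stop, mouth pointing down the chute. A friction hinge (0.25 N m) keeps it where it is left; turning it takes about 3 to 4 N at the handle. At full tilt the box slides out by itself within a second.
- mouth (a point): Centre of the holder's open mouth, 100 mm from the hinge axis. The holder is a square tube of clear plastic, blue rim and floor, 175 mm long, 52 mm outside, 44 mm inside, floor 6 mm thick, its underside 75 mm from the hinge axis.
- handle (a point): Middle of the red handle: round bar 14 mm thick, 70 mm long, parallel to the hinge axis, on a lever at the station's -y side: 85 mm from the axis, 88 mm to the -y side of point hinge. Holder upright: 60 degrees from straight up towards the station's -x (73.6 mm back, 42.5 mm above the axis); full tilt: 65 degrees from straight up towards +x. It turns with the holder, so it turns between the fingers.
- slide_box: White plastic slide box with an orange cap, 100 mm long, 36 x 36 mm across, 0.08 to 0.17 kg, slippery on the chute. Origin at its centre; z along its length towards the orange cap. At first it stands in the holder with its cap 69 mm below the rim.
- chute_seat (a point): Where the box's centre comes to rest on the chute, 18 mm above its floor, 50 mm up the slope from the end stop (26 mm high, 56 mm wide). The slippery floor falls 35 degrees to the station's +x, is 135 mm long and 30 mm wide, narrower than the box. Side guides stand along its top 34 mm, low ears 22 to 27 mm off the middle along its last 12 mm; between them the sides are open for fingers.
- cradle: Green cradle on a black base (150 x 80 x 12 mm), fixed to the bench. Origin on the bench under its middle; x along its length, z up. Level bed 114 mm long, 30 mm wide (narrower than the box). End stops 56 mm wide and corner ears rise 13 mm above the bed; the ears reach 14 mm in from the stops, 23 to 28 mm off the middle. The middle of each side is open for fingers.
- bed (a point): Middle of the cradle's bed, on its surface, 55 mm above the bench.
- stain_bottle: Bystander: amber bottle with a black cap, 48 mm across, 110 mm tall; origin under its middle.
- reagent_jar: Bystander: blue jar with a white lid, 60 mm across, 85 mm tall; origin under its middle.
- beaker: Bystander: glass beaker, 64 mm across, 85 mm tall; origin under its middle.
- slide_carton: Bystander: brown carton with a blue band, 85 x 65 x 50 mm; origin under its middle.
- wash_bottle: Bystander: white wash bottle with a red cap, 64 mm across, 150 mm tall; origin under its middle.
- stain_dish: Bystander: closed green staining dish, 90 x 70 x 40 mm; origin under its middle.
- brush: Bystander: cleaning brush lying on the bench; origin under its middle.
Not all that is in view belongs to the job. Leave any pink, purple or yellow look-alike of the cradle alone.

How it is judged:
On the way:
1. the holder has been swung over and the box has slid out and rests at the foot of the chute (distance between slide_box and chute_seat below 0.022 m and linear speed of slide_box below 0.05 m/s), for 0.2 s.
At the end, for the whole second after the job is handed in: The box lies at rest, released, flat on the cradle's bed between the end stops and ears: its centre within 15 mm of the bed's middle sideways and 14 to 22 mm above it, its length within 0.15 rad of the cradle's (either way round); the holder stands upright again, within 0.12 rad (value of joint holder below 0.12 rad and horizontal distance between slide_box and bed below 0.015 m and z of slide_box in the frame of bed between 0.014 and 0.022 m and angle between the z axis of slide_box and the x axis of cradle, either way round below 0.15 rad and linear speed of slide_box below 0.02 m/s); the robot touches nothing.
It fails at once if the slide box falls to the bench (height (world z) of slide_box below 0.035 m).
It fails at once if a bystander is shifted by more than 25 mm or tipped (distance of any of stain_bottle, reagent_jar, beaker, slide_carton, wash_bottle, stain_dish, brush from where it was at the start of the episode above 0.025 m or angle between any of stain_bottle, reagent_jar, beaker, slide_carton, wash_bottle, stain_dish's own z axis and vertical above 0.35 rad).
It fails at once if the box is dropped or thrown into the cradle instead of laid (faster than 0.7 m/s just above the bed) (horizontal distance between slide_box and bed below 0.05 m and z of slide_box in the frame of bed below 0.06 m and linear speed of slide_box above 0.7 m/s).
It also fails if it takes over 64 s, if anything falls off the work surface, if the arm or the gripper's body presses on something with over 40 N, if the wrist force passes 120 N, or if a joint passes its speed limit or range.

### The arm

A 6-joint arm with a two-finger parallel gripper is mounted at the origin on the work surface. World frame = base frame: x ahead of the robot, y to its left, z up, the work surface at z = 0. Lengths are in m, angles in rad, forces in N, time in s.
With the tool pointing down it reaches from about 0.375 to 0.825 m from the base axis. Payload 5.5 kg.
Tool frame: the origin (TCP) lies at the very end of the fingers, on their centre line; the grasp point (between the pads) lies 19 mm behind it; z points along the fingers, y is the line along which they close (so a half turn about z gives the same grasp; the last joint's range is limited). The gripper opens to 85 mm and grips with 20 to 120 N. Pads are 22 mm wide; open, the fingers measure 114 mm over their backs; the gripper's body (76 mm by 85 mm) begins 54 mm behind the grasp point. The pads swing forward as they close: fully open they stand 13 mm farther back than shut.
Start: joints at [-1.19, 0.314, -0.047, 1.21, 0, 1.571], TCP at [0.223, -0.557, 0.231] pointing down, gripper open.
Joint ranges: [-2.67, 2.67], [-0.69, 1.73], [-1.03, 1.25], [-2.08, 2.16], [-1.42, 1.45], [-3.14, 3.14]. Speed limits (rad/s): [2.39, 2.39, 3.01, 3.14, 3.14, 3.14].

### API

Orientations are given as a unit quaternion [w, x, y, z].
In Python, from workcell import robot gives the robot as it stands. The module is installed in compiled form; this text tells all that it offers.
- The arm moves only by the tool step_arm, never from a script. Its argument "increments" is a list of rows, each a list of 5 numbers: the finger opening in cm, from 0 to 8.54, then the shift along the world's x, y, z in cm, then the turn about the world's z in degrees. In form: [[gripper, tx, ty, tz, yaw], ...]. A call has 1 to 20 rows; each row shifts and turns the commanded pose from where the row before left it; what a row does not reach is not made up. A row lasts 1/10 s, in which the tool goes at most 50 mm and 8.59 degrees, less where a joint would pass 70% of its speed; a pose out of reach is approached as far as the arm can. A call is refused whole if a number of a shift passes 5 or a number of a turn 8.59, either way. A call with a gripper value outside its range is refused whole. The fingers move at their own pace and stop on an object; the grip force is fixed at half the most. Time passes only in rows, so rows that do not move let the fingers close. It gives the time, the measured TCP pose, the force, the opening and the grip force at its end, in the units of the state.
- robot.read_state(): the state, without advancing time (a new reading comes with each control period).
- robot.read_camera(name): name is "side" or "top" or "wrist"; returns a dict with "color" (400x640x3 uint8, blue, green, red), "range_z" (400x640 float32, m along the optical axis (not along the pixel's ray), 0 where there is no reading), "fx", "fy", "cx", "cy" (pixels), "rvec" (rotation vector, rad) and "tvec" (3), from world to camera coordinates, as OpenCV has them. Camera axes: x right, y down, z forward; pixel columns grow to the right and rows downward; lengths in m; the calibration is good to about 2 mm. The wrist camera is an equidistant fisheye: a pixel r from the principal point sees the ray r / f radians off the axis. A picture is of the moment at which its call begins.
- robot.sign_off(): hands the job in; it is judged then, once.
Trained networks look in a picture, given as the dict that the camera call returned (one of the last four; its "shot" number tells which), for a name from the list of things; names that differ only in an ending like _2 or _b are one class to them, and where a whole thing is asked for, a point or a joint stands for the part that bears it (a point fixed in the world has none). Each returns a list of dicts, best first, with "confidence" (0 to 1); they miss things now and then, are a little off and sometimes report something else, mostly with a low value. They report only what shows in the picture. A call takes as long as a camera call. They do not tell look-alikes from the thing itself.
- robot.boxes_of(target, picture): "box" ([left, top, width, height] in pixels, round what is visible of it).
The state is a dict: "clock": time; "qpos": joint angles; "qd": joint speeds; "joint_efforts": joint torques, N m; "ee_pos": TCP position; "eef_rot": TCP orientation; "ft_force": force on the tool from outside, world axes, zero at the start; "torque": the same for the moment, N m; "width": finger opening in m; "finger_force": force on a finger pad.
Only numpy, scipy, OpenCV 4.12 (cv2) and the standard library are available. Lean on these libraries where they do the work, as an engineer would, in place of code of your own. Each camera call takes 0.05 s, during which the arm holds its last target. There are 200 camera calls.

## Working session

There is one attempt and no reset: what is moved stays moved. The work goes in short steps, Python scripts to look and compute and a tool call to move; the robot and the scene stay as the last step left them, time stands still between calls to the robot, and variables do not carry over. Pictures are saved under pics/ and viewed, at most 10 in all, crops included, and the job is handed in when it is done.

Besides the shell and the picture viewer there is one more tool, called after "Request:" as name(argument=value, ...) on one line, values as JSON. step_arm: Moves the arm, as the interface text tells. Its arguments: {"type":"object","properties":{"increments":{"type":"array","items":{"type":"array","items":{"type":"number"}}}},"required":["increments"]}

```bash
mkdir -p pics
cat > h.py <<'E'
import numpy as np, cv2
from workcell import robot
def T(p):
    R,_=cv2.Rodrigues(np.array(p["rvec"],float)); return R,np.array(p["tvec"],float).ravel()
def cloud(p):
    R,t=T(p); z=p["range_z"]; v,u=np.mgrid[0:z.shape[0],0:z.shape[1]]
    c=np.stack([(u-p["cx"])/p["fx"]*z,(v-p["cy"])/p["fy"]*z,z],-1)
    return (c-t)@R   # world
E
python3 - <<'E'
from h import *
im=[]
for n in("top","side"):
    p=robot.read_camera(n); im.append(p["color"]); W=cloud(p); R,t=T(p)
    print(n,"cam at",(-R.T@t).round(3))
    for k in("station","holder","handle","slide_box","cradle","stain_bottle","reagent_jar","beaker","slide_carton","wash_bottle","stain_dish","brush"):
        for d in robot.boxes_of(k,p)[:2]:
            l,tp,w,h=map(int,d["box"]); c=W[tp+h//2,l+w//2]
            print(k,round(d["confidence"],2),[l,tp,w,h],c.round(3))
    cv2.imwrite(f"pics/{n}0.png",p["color"])
    np.savez(n+"0.npz",W=W,c=p["color"],z=p["range_z"])
E
```

```text
top cam at [0.482 0.022 1.304]
station 0.97 [219, 174, 106, 66] [0.506 0.149 0.011]
handle 0.96 [219, 183, 48, 54] [0.498 0.239 0.012]
handle 0.3 [435, 228, 36, 34] [ 0.383 -0.412  0.038]
slide_box 0.54 [248, 188, 10, 14] [0.534 0.178 0.223]
cradle 0.8 [357, 202, 51, 29] [ 0.475 -0.189  0.055]
cradle 0.77 [232, 246, 51, 44] [0.323 0.191 0.053]
stain_bottle 0.59 [305, 106, 11, 19] [0.778 0.027 0.086]
reagent_jar 0.89 [326, 238, 17, 17] [ 0.388 -0.04   0.085]
beaker 0.56 [341, 123, 23, 19] [ 0.743 -0.106  0.007]
beaker 0.38 [217, 181, 49, 58] [0.498 0.246 0.007]
slide_carton 0.67 [396, 131, 27, 31] [ 0.69  -0.278  0.047]
wash_bottle 0.92 [160, 150, 32, 24] [0.637 0.415 0.107]
wash_bottle 0.47 [221, 172, 106, 68] [0.509 0.143 0.011]
stain_dish 0.61 [437, 227, 34, 38] [ 0.379 -0.415  0.037]
brush 0.93 [155, 184, 33, 59] [0.491 0.457 0.026]
side cam at [0.002 1.242 1.168]
station 0.69 [278, 195, 67, 105] [0.508 0.196 0.141]
station 0.38 [391, 169, 27, 18] [ 0.382 -0.404  0.038]
holder 0.72 [288, 193, 41, 59] [0.518 0.186 0.226]
holder 0.31 [368, 219, 13, 27] [ 0.383 -0.029  0.06 ]
handle 0.67 [287, 196, 43, 55] [0.516 0.19  0.226]
handle 0.51 [278, 196, 66, 104] [0.515 0.181 0.123]
cradle 0.94 [343, 187, 40, 35] [ 0.462 -0.147  0.072]
cradle 0.88 [389, 196, 44, 38] [ 0.294 -0.171  0.052]
stain_bottle 0.6 [250, 200, 14, 35] [0.782 0.042 0.065]
reagent_jar 0.74 [365, 221, 17, 23] [ 0.385 -0.026  0.062]
reagent_jar 0.5 [280, 197, 64, 98] [0.503 0.198 0.149]
beaker 0.52 [277, 188, 19, 22] [ 0.726 -0.073  0.077]
slide_carton 0.71 [305, 171, 26, 22] [ 0.682 -0.258  0.042]
wash_bottle 0.67 [218, 284, 28, 46] [0.631 0.454 0.1  ]
stain_dish 0.73 [392, 168, 28, 20] [ 0.374 -0.401  0.042]
stain_dish 0.58 [287, 191, 43, 59] [0.516 0.189 0.237]
brush 0.78 [251, 336, 67, 18] [0.294 0.761 0.461]
brush 0.36 [249, 202, 15, 31] [0.781 0.049 0.07 ]
```

Run:
```python
import cv2
t=cv2.imread("pics/top0.png")[90:310,140:490];s=cv2.imread("pics/side0.png")[150:350,200:450]
cv2.imwrite("pics/t1.png",cv2.resize(t,None,fx=2.28,fy=2.28,interpolation=cv2.INTER_CUBIC))
cv2.imwrite("pics/s1.png",cv2.resize(s,None,fx=3,fy=3,interpolation=cv2.INTER_CUBIC))
```

```text
(no output)
```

View pics/t1.png

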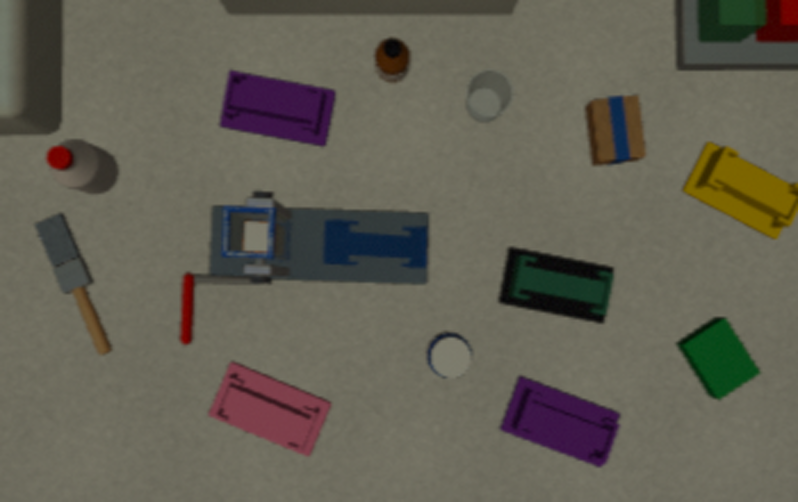

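View pics/s1.png

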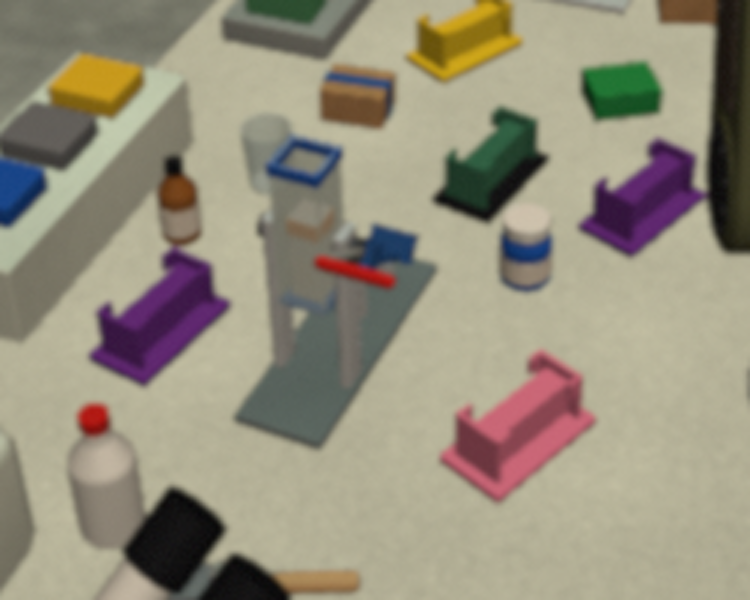

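The top view shows the station with its chute pointing image-right (world −y), the handle at crop (187,310), and the real green cradle on its black base at (557,285). The purple, pink and yellow ones are look-alikes.

Run:
```python
from h import *
s=robot.read_state(); print(s["ee_pos"],s["eef_rot"],s["width"])
def rect(P,n):
    r=cv2.minAreaRect((P[:,:2]*1000).astype(np.float32)); print(n,len(P),np.round(r[0],1),np.round(r[1],1),round(r[2],1),"z",np.percentile(P[:,2],[5,50,95]).round(4))
for n in("top","side"):
    d=np.load(n+"0.npz"); W=d["W"]; hsv=cv2.cvtColor(d["c"],cv2.COLOR_BGR2HSV); H,S,V=[hsv[...,i].astype(int) for i in range(3)]
    x,y,z=W[...,0],W[...,1],W[...,2]; ok=d["z"]>0
    reg=lambda a,b,c,e:(x>a)&(x<b)&(y>c)&(y<e)&ok
    m=reg(.35,.5,.15,.35)&((H<8)|(H>172))&(S>180)&(z>.15); rect(W[m],n+" handle")
    m=reg(.4,.62,-.1,.3)&(z>.006)&(z<.018); rect(W[m],n+" base")
    m=reg(.4,.62,-.1,.3)&(H>100)&(H<125)&(S>120)&(z<.2)&(z>.03); rect(W[m],n+" chute")
    m=reg(.4,.62,.1,.3)&(H>100)&(H<125)&(S>100)&(z>.27); rect(W[m],n+" rim")
    m=reg(.35,.6,-.3,-.08)&(H>60)&(H<95)&(S>60)&(z>.04); rect(W[m],n+" cradle green")
    m=reg(.35,.6,-.3,-.08)&(V<40)&(z<.03)&(z>.005); rect(W[m],n+" cradle base")
```

```text
[ 0.22301426 -0.55701416  0.23129311] [-4.31042924e-06  9.81927907e-01  1.89255344e-01  2.09692363e-05] 0.08552626188843114
top handle 122 [457.2 255.7] [ 9.8 76.9] 86.9 z [0.2337 0.2381 0.2428]
top base 1594 [509.3 111.3] [206.4 376.1] 1.0 z [0.0072 0.0116 0.0156]
top chute 600 [482.2  38.6] [177.9 135.1] 7.6 z [0.0348 0.07   0.1094]
top rim 131 [540.  180.1] [55.7 54.1] 87.5 z [0.2804 0.2893 0.2929]
top cradle green 519 [ 479.3 -200.7] [126.4  56.2] 78.3 z [0.0499 0.0553 0.0685]
top cradle base 588 [ 479.  -201.4] [146.5  76.9] 78.5 z [0.0073 0.0117 0.0166]
side handle 90 [454.8 259.9] [12.3 76.2] 83.8 z [0.2327 0.2369 0.2413]
side base 1472 [505.4 100.6] [209.7 395.7] 0.5 z [0.007  0.0117 0.016 ]
side chute 134 [499.    6.2] [176.  113.3] 51.8 z [0.0325 0.0433 0.117 ]
side rim 124 [538.3 182.3] [56.  52.6] 86.3 z [0.2797 0.2859 0.2919]
side cradle green 290 [ 475.9 -199.1] [137.8  53.9] 80.7 z [0.0417 0.0551 0.0668]
side cradle base 162 [ 456.4 -182.4] [146.1  64.3] 57.4 z [0.0073 0.0117 0.0169]
```

Request:
step_arm(increments=[[8.5,2.28,4.1,1.3,7.8],[8.5,2.28,4.1,1.3,7.8],[8.5,2.28,4.1,1.3,7.8],[8.5,2.28,4.1,1.3,7.8],[8.5,2.28,4.1,1.3,7.8],[8.5,2.28,4.1,1.3,7.8],[8.5,2.28,4.1,1.3,7.8],[8.5,2.28,4.1,1.3,7.8],[8.5,2.28,4.1,1.3,7.8],[8.5,2.28,4.1,1.3,7.8],[8.5,0,4.05,0,7.8],[8.5,0,4.05,0,7.8],[8.5,0,4.05,0,7.8],[8.5,0,4.05,0,7.8],[8.5,0,4.05,0,7.8],[8.5,0,4.05,0,7.8],[8.5,0,4.05,0,7.8],[8.5,0,4.05,0,7.8],[8.5,0,4.05,0,7.8],[8.5,0,4.05,0,7.8]])

```text
clock: 3.3
ee_pos: [0.4507, 0.2597, 0.3615]
eef_rot: [0.0, 0.016, 1.0, 0.0]
ft_force: [1.2, -1.0, 0.4]
width: 0.085
finger_force: 0.0
```

```bash
cat >> h.py <<'E'
def wcloud(p):
    R,t=T(p); z=p["range_z"]; v,u=np.mgrid[0:z.shape[0],0:z.shape[1]]
    a,b=u-p["cx"],v-p["cy"]; r=np.hypot(a,b)+1e-9; th=r/p["fx"]; k=np.tan(np.minimum(th,1.5))/r
    return (np.stack([a*k*z,b*k*z,z],-1)-t)@R, (z>0)&(th<1.3)
E
python3 - <<'E'
from h import *
p=robot.read_camera("wrist"); W,ok=wcloud(p); cv2.imwrite("pics/w1.png",p["color"])
hsv=cv2.cvtColor(p["color"],cv2.COLOR_BGR2HSV); H,S,V=[hsv[...,i].astype(int) for i in range(3)]
x,y,z=W[...,0],W[...,1],W[...,2]
def rect(P,n):
    r=cv2.minAreaRect((P[:,:2]*1000).astype(np.float32)); print(n,len(P),np.round(r[0],1),np.round(r[1],1),round(r[2],1),"z",np.percentile(P[:,2],[5,50,95]).round(4))
m=ok&(abs(x-.45)<.08)&(abs(y-.25)<.1)&((H<8)|(H>172))&(S>150)&(z>.15); rect(W[m],"handle"); print(np.argwhere(m).mean(0))
m=ok&(H>100)&(H<125)&(S>100)&(z>.26)&(abs(y-.18)<.1); rect(W[m],"rim")
s=robot.read_state(); print(s["ee_pos"],s["eef_rot"])
E
```

```text
handle 738 [447.3 264.9] [67.6 84.9] 38.3 z [0.2323 0.2367 0.2385]
[195.80623306 321.63685637]
rim 947 [497.7 223.5] [ 89.8 151.1] 79.9 z [0.2784 0.2878 0.4546]
[0.45053487 0.26499604 0.36069983] [-4.44856804e-04  1.16287160e-02  9.99930098e-01  2.09147408e-03]
```

View pics/w1.png

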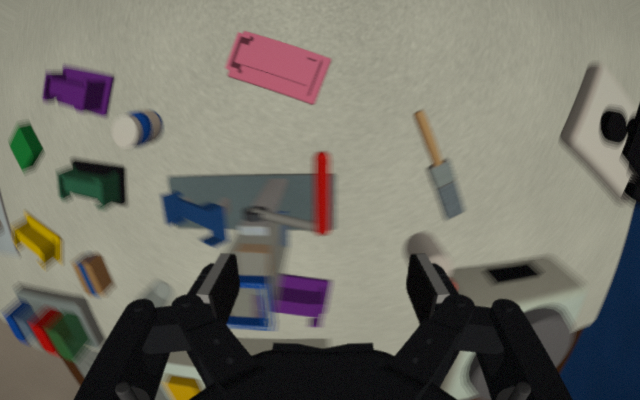

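The wrist view shows the red handle at (322,195), between the finger lines, with the holder rim at (250,300). I took the picture before the arm settled, so I'll re-measure the handle once.

Request:
step_arm(increments=[[8.5,0,0,0,0],[8.5,0,0,0,0],[8.5,0,0,0,0]])

```text
clock: 3.65
ee_pos: [0.451, 0.257, 0.3615]
eef_rot: [0.0, 0.02, 1.0, -0.0]
ft_force: [-0.2, 0.8, 0.1]
width: 0.0851
finger_force: 0.0
```

Run:
```python
from h import *
p=robot.read_camera("wrist"); W,ok=wcloud(p)
hsv=cv2.cvtColor(p["color"],cv2.COLOR_BGR2HSV); H,S,V=[hsv[...,i].astype(int) for i in range(3)]
x,y,z=W[...,0],W[...,1],W[...,2]
m=ok&(abs(x-.45)<.06)&(abs(y-.26)<.04)&((H<8)|(H>172))&(S>150)&(z>.2)&(z<.26)
P=W[m]; print(len(P),np.percentile(P,[2,50,98],axis=0).round(4)); print(cv2.fitLine(P[:,:2].astype(np.float32),cv2.DIST_HUBER,0,.01,.01).ravel())
s=robot.read_state(); print(s["ee_pos"],s["eef_rot"])
```

```text
1121 [[0.419  0.2493 0.2333]
 [0.4544 0.2559 0.2367]
 [0.4926 0.2623 0.2386]]
[ 0.9991481  -0.04126927  0.4548098   0.25590268]
[0.45113308 0.25689139 0.36156365] [ 1.75893877e-04  2.00860059e-02  9.99798240e-01 -3.40567181e-05]
```

Request:
step_arm(increments=[[8.5,0,0,-3.7,0],[8.5,0,0,-3.7,0],[8.5,0,0,-3.7,0],[8.5,0,0,-2.8,0],[8.5,0,0,-1.0,0],[4,0,0,0,0],[1,0,0,0,0],[1,0,0,0,0],[1,0,0,0,0],[1,0,0,0,0],[1,0,0,0,0],[1,0,0,0,0],[1,0,0,0,0],[1,0,0,0,0]])

```text
clock: 5.1
ee_pos: [0.4517, 0.2548, 0.2135]
eef_rot: [0.001, 0.02, 1.0, -0.003]
ft_force: [-0.8, -11.9, 7.5]
width: 0.012
finger_force: 58.4
```

Request:
step_arm(increments=[[1,-0.02,-0.51,0.78,0],[1,-0.02,-0.59,0.72,0],[1,-0.03,-0.66,0.65,0],[1,-0.03,-0.73,0.57,0],[1,-0.03,-0.79,0.49,0],[1,-0.04,-0.83,0.4,0],[1,-0.04,-0.87,0.31,0],[1,-0.04,-0.9,0.21,0],[1,-0.04,-0.92,0.11,0],[1,-0.04,-0.93,0.01,0],[1,-0.04,-0.92,-0.09,0],[1,-0.04,-0.91,-0.19,0],[1,-0.04,-0.88,-0.29,0],[1,-0.04,-0.84,-0.38,0],[1,-0.03,-0.8,-0.47,0],[1,-0.03,-0.74,-0.56,0],[1,-0.03,-0.68,-0.63,0],[1,-0.03,-0.6,-0.7,0],[1,-0.02,-0.52,-0.76,0],[1,-0.02,-0.44,-0.82,0]])

```text
clock: 7.1
ee_pos: [0.4455, 0.1074, 0.2079]
eef_rot: [0.002, 0.019, 1.0, 0.001]
ft_force: [-1.4, -1.9, 11.7]
width: 0.0122
finger_force: 74.9
```

Now I'll push slightly onto the stop, wait for the box, and look.

Request:
step_arm(increments=[[1,0,-0.1,-0.2,0],[1,0,0,0,0],[1,0,0,0,0],[1,0,0,0,0],[1,0,0,0,0],[1,0,0,0,0],[1,0,0,0,0],[1,0,0,0,0],[1,0,0,0,0],[1,0,0,0,0],[1,0,0,0,0],[1,0,0,0,0]])

```text
clock: 8.3
ee_pos: [0.4454, 0.1059, 0.2048]
eef_rot: [0.001, 0.019, 1.0, -0.001]
ft_force: [3.2, -4.5, 3.2]
width: 0.0119
finger_force: 75.0
```

Run:
```python
from h import *
L=[]
for n in("side","top"):
    p=robot.read_camera(n); W=cloud(p)
    for d in robot.boxes_of("slide_box",p)[:2]: 
        l,t,w,h=map(int,d["box"]); print(n,d["confidence"],d["box"],W[t+h//2,l+w//2])
    L.append(cv2.resize(p["color"][150:330,210:410] if n=="side" else p["color"][140:270,200:400],(400,360)))
cv2.imwrite("pics/c1.png",np.hstack(L))
```

```text
side 0.64 [255.3, 338.5, 64.8, 16.7] [0.28917919 0.76029943 0.45908443]
side 0.51 [323.7, 219.2, 11.4, 17.9] [0.51300289 0.05113829 0.10539541]
top 0.58 [296.2, 194.8, 30.5, 11.6] [0.52719708 0.02652486 0.092258  ]
```

View pics/c1.png

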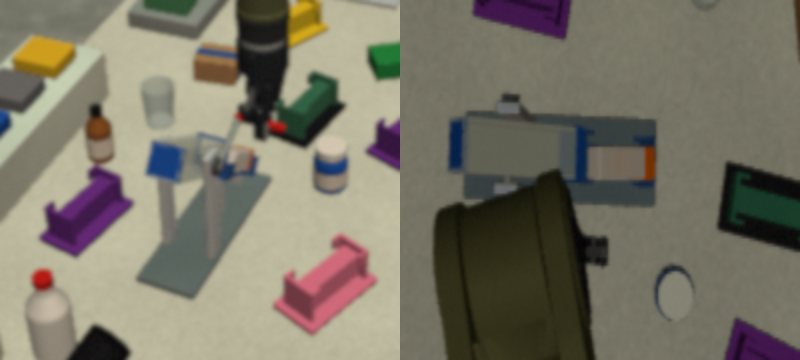

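The box lies at the foot of the chute, cap down, in the top view at about (620,163). I'll swing the holder back.

Request:
step_arm(increments=[[1,0.02,0.54,1.02,0],[1,0.02,0.52,0.76,0],[1,0.03,0.6,0.7,0],[1,0.03,0.68,0.63,0],[1,0.03,0.74,0.56,0],[1,0.03,0.8,0.47,0],[1,0.04,0.84,0.38,0],[1,0.04,0.88,0.29,0],[1,0.04,0.91,0.19,0],[1,0.04,0.92,0.09,0],[1,0.04,0.93,-0.01,0],[1,0.04,0.92,-0.11,0],[1,0.04,0.9,-0.21,0],[1,0.04,0.87,-0.31,0],[1,0.04,0.83,-0.4,0],[1,0.03,0.79,-0.49,0],[1,0.03,0.73,-0.57,0],[1,0.03,0.66,-0.65,0],[1,0.02,0.59,-0.72,0],[1,0.02,0.51,-0.78,0]])

```text
clock: 10.5
ee_pos: [0.4512, 0.2552, 0.2136]
eef_rot: [0.001, 0.019, 1.0, -0.003]
ft_force: [-12.1, -29.3, 60.0]
width: 0.0119
finger_force: 71.8
```

Request:
step_arm(increments=[[1,0,0.15,-0.3,0],[1,0,0,0,0],[1,0,0,0,0],[1,0,0,0,0]])

```text
clock: 10.9
ee_pos: [0.4517, 0.255, 0.2125]
eef_rot: [0.002, 0.02, 1.0, -0.004]
ft_force: [-3.0, -21.2, 26.8]
width: 0.0118
finger_force: 69.7
```

Request:
step_arm(increments=[[1,0,-0.15,0.3,0],[3,0,0,0,0],[8.5,0,0,0,0],[8.5,0,0,0,0],[8.5,0,0,0,0],[8.5,0,0,0,0],[8.5,0,0,0,0],[8.5,0,0,2,0],[8.5,0,0,4,0],[8.5,0,0,4.5,0],[8.5,0,0,4.5,0]])

```text
clock: 12.0
ee_pos: [0.4505, 0.2578, 0.3637]
eef_rot: [-0.0, 0.019, 1.0, -0.0]
ft_force: [1.2, 0.7, -0.4]
width: 0.0848
finger_force: 0.0
```

Request:
step_arm(increments=[[8.5,0.4,-2.1,0,-8.2],[8.5,0.7,-2.1,0,-8.2],[8.5,0.7,-2.1,0,-8.2],[8.5,0.7,-2.1,0,-8.2],[8.5,0.7,-2.1,0,-8.2],[8.5,0.7,-2.1,0,-8.2],[8.5,0.7,-2.1,0,-8.2],[8.5,0.7,-2.1,0,-8.2],[8.5,0.7,-2.1,0,-8.2],[8.5,0.7,-2.1,0,-8.2],[8.5,0.7,-2.1,0,-8.2],[8.5,0,0,0,0],[8.5,0,0,0,0],[8.5,0,0,0,0],[8.5,0,0,0,0]])

```text
clock: 13.5
ee_pos: [0.5248, 0.0278, 0.3624]
eef_rot: [-0.0, 0.721, 0.693, 0.0]
ft_force: [0.1, 0.9, 0.7]
width: 0.085
finger_force: 0.0
```

Run:
```python
from h import *
p=robot.read_camera("wrist"); W,ok=wcloud(p); s=robot.read_state(); print(s["ee_pos"],s["eef_rot"])
q=robot.read_camera("side"); Q=cloud(q)
for n,i,X in(("wrist",p,W),("side",q,Q)):
    for d in robot.boxes_of("slide_box",i)[:2]:
        l,t,w,h=map(int,d["box"]); print(n,d["confidence"],d["box"],X[t+h//2,l+w//2].round(4))
np.savez("w2.npz",W=W,ok=ok,c=p["color"]); np.savez("s2.npz",W=Q,c=q["color"])
cv2.imwrite("pics/w2.png",np.hstack([p["color"][:,60:500],cv2.resize(q["color"][170:310,230:356],(360,400))]))
```

```text
[0.52480149 0.02773715 0.36238714] [-3.85168220e-05  7.21005744e-01  6.92929079e-01  8.30482563e-05]
wrist 0.76 [313.2, 124.1, 26.6, 68.2] [0.5299 0.0305 0.0974]
wrist 0.6 [271.4, 1.3, 116.0, 182.1] [0.5389 0.1196 0.0094]
```

View pics/w2.png

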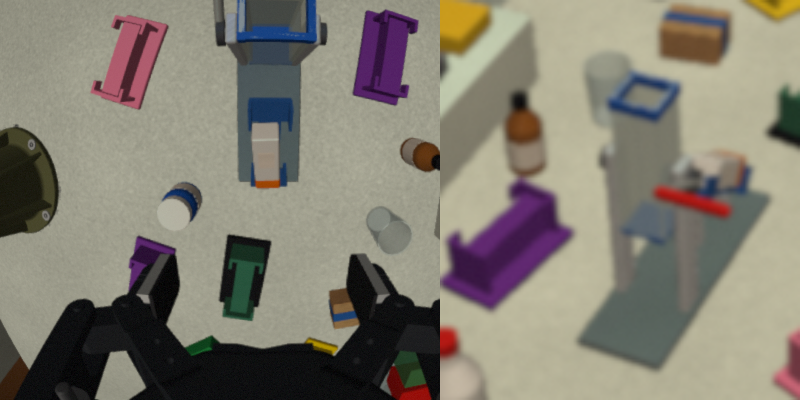

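The wrist view shows the box on the chute at about (326,158) full-frame, with the cap against the end stop. The side view shows the holder upright. Next I'll fit the box's top face and the cradle bed.

Run:
```python
from h import *
d=np.load("w2.npz"); W,ok=d["W"],d["ok"]; hsv=cv2.cvtColor(d["c"],cv2.COLOR_BGR2HSV); H,S,V=[hsv[...,i].astype(int) for i in range(3)]
x,y,z=W[...,0],W[...,1],W[...,2]
reg=ok&(abs(x-.53)<.06)&(y>-.06)&(y<.1)&(z>.045)
org=(H<18)&(S>120); wh=(S<70)&(V>90)
for n,m in(("white",reg&wh),("orange",reg&org),("both",reg&(wh|org))):
    P=W[m]; print(n,len(P),np.percentile(P,[2,50,98],axis=0).round(4).tolist())
# top face plane
c=P.mean(0)
for _ in range(5):
    c=P.mean(0); n=np.linalg.svd(P-c)[2][2]; n*=np.sign(n[2]); r=(P-c)@n; P=P[abs(r)<max(.003,1.5*np.std(r))]
print("plane",c.round(4),n.round(3),"slope",np.degrees(np.arccos(n[2])),len(P))
r=cv2.minAreaRect((P[:,:2]*1000).astype(np.float32)); print(r)
for k in np.arange(-.03,.08,.01):
    q=P[abs(P[:,1]-k)<.005]
    if len(q): print(k.round(2),len(q),np.percentile(q[:,0],[2,98]).round(4),np.median(q[:,2]).round(4))
g=ok&(H>60)&(H<95)&(S>60)&(z>.04)&(z<.1)&(abs(x-.48)<.12)&(abs(y+.2)<.12)
P=W[g]; r=cv2.minAreaRect((P[:,:2]*1000).astype(np.float32)); print("cradle",r,np.percentile(P[:,2],[5,25,50,75,95]).round(4))
```

```text
white 1786 [[0.4791, -0.0047, 0.0716], [0.5292, 0.0393, 0.1015], [0.5738, 0.0763, 0.4341]]
orange 258 [[0.4823, -0.0208, 0.0605], [0.5345, -0.0109, 0.0679], [0.5843, 0.0395, 0.4569]]
both 2044 [[0.4794, -0.0187, 0.0623], [0.5299, 0.0374, 0.1006], [0.5807, 0.0758, 0.436]]
plane [0.5295 0.0346 0.1043] [1.    0.016 0.012] slope 89.32493312587627 1009
((528.0743408203125, 28.118764877319336), (23.740495681762695, 98.87418365478516), 1.0872349739074707)
-0.02 42 [0.5211 0.5403] 0.0636
-0.01 67 [0.5214 0.5403] 0.0679
0.0 79 [0.5205 0.5404] 0.0752
0.01 84 [0.5208 0.5391] 0.0822
0.02 89 [0.5201 0.5391] 0.0899
0.03 99 [0.5205 0.5392] 0.097
0.04 138 [0.5169 0.5393] 0.1043
0.05 109 [0.5193 0.5382] 0.111
0.06 133 [0.5194 0.5385] 0.1125
0.07 134 [0.5196 0.5389] 0.0997
cradle ((480.2440490722656, -202.62979125976562), (128.29525756835938, 56.460418701171875), 79.26724243164062) [0.0468 0.0525 0.0535 0.0592 0.0665]
```

Run:
```python
from h import *
for f in("w2.npz","s2.npz"):
    d=np.load(f); W=d["W"]; ok=d["ok"] if f[0]=="w" else np.isfinite(W[...,0]); hsv=cv2.cvtColor(d["c"],cv2.COLOR_BGR2HSV); H,S,V=[hsv[...,i].astype(int) for i in range(3)]
    x,y,z=W[...,0],W[...,1],W[...,2]
    m=ok&(abs(x-.53)<.04)&(y>-.06)&(y<.08)&(z>.045)&(z<.16)&(((H<22)&(S>100))|((S<90)&(V>70)))
    P=W[m]; P=P[np.argsort(P[:,1])]; print(f,len(P))
    for k in np.arange(-.04,.08,.005):
        q=P[abs(P[:,1]-k)<.0025]
        if len(q)>3: print(k.round(3),len(q),np.percentile(q[:,0],[3,50,97]).round(4),np.percentile(q[:,2],[5,50,95]).round(4))
```

```text
w2.npz 1788
-0.025 7 [0.5502 0.5546 0.5602] [0.0461 0.0475 0.0479]
-0.02 57 [0.5081 0.5314 0.5607] [0.047  0.0617 0.0641]
-0.015 75 [0.5124 0.5315 0.5478] [0.0491 0.0657 0.0677]
-0.01 57 [0.5151 0.5302 0.5477] [0.0664 0.0689 0.0706]
-0.005 75 [0.5118 0.5302 0.5474] [0.0683 0.0717 0.0732]
-0.0 75 [0.5122 0.529  0.5461] [0.072  0.0754 0.0778]
0.005 74 [0.5139 0.5313 0.5476] [0.0767 0.0788 0.0808]
0.01 65 [0.5151 0.5321 0.5462] [0.08   0.0823 0.0845]
0.015 75 [0.5142 0.5308 0.5472] [0.0833 0.0861 0.0876]
0.02 79 [0.5131 0.5296 0.5469] [0.0861 0.0894 0.0919]
0.025 90 [0.5129 0.5284 0.5465] [0.0904 0.093  0.0949]
0.03 81 [0.5126 0.5299 0.5473] [0.0938 0.0967 0.0988]
0.035 89 [0.5129 0.5287 0.5464] [0.0982 0.1    0.1016]
0.04 94 [0.5128 0.5314 0.5461] [0.101  0.1034 0.1056]
0.045 93 [0.5131 0.5289 0.5462] [0.1038 0.1067 0.109 ]
0.05 94 [0.5127 0.5292 0.5472] [0.1083 0.1108 0.1131]
0.055 102 [0.5128 0.5294 0.5471] [0.111  0.1134 0.1151]
0.06 130 [0.5129 0.5295 0.5474] [0.1087 0.1127 0.1152]
0.065 126 [0.513  0.5297 0.5463] [0.1015 0.1057 0.11  ]
0.07 122 [0.5126 0.5288 0.5472] [0.0947 0.099
[... 348 characters left out ...]
0.01 7 [0.5124 0.5129 0.5351] [0.0498 0.0685 0.0838]
0.015 6 [0.511  0.5141 0.5223] [0.0476 0.0744 0.0886]
0.02 6 [0.5116 0.5124 0.5246] [0.0602 0.0758 0.0877]
0.025 7 [0.5109 0.5272 0.541 ] [0.0782 0.0938 0.0957]
0.03 8 [0.5114 0.5121 0.5155] [0.0594 0.0749 0.09  ]
0.035 16 [0.5107 0.5134 0.5339] [0.0509 0.079  0.1026]
0.04 7 [0.5115 0.5229 0.5397] [0.0585 0.1025 0.106 ]
0.045 10 [0.5114 0.513  0.5369] [0.064  0.096  0.1093]
0.05 6 [0.5108 0.5138 0.5291] [0.0727 0.0998 0.1115]
0.055 13 [0.5114 0.5126 0.54  ] [0.0765 0.1027 0.1162]
0.06 28 [0.5126 0.5268 0.5433] [0.0848 0.112  0.1182]
0.065 17 [0.5151 0.5253 0.5427] [0.1015 0.111  0.1168]
0.07 11 [0.5099 0.5265 0.5356] [0.0986 0.1081 0.1123]
```

Request:
step_arm(increments=[[8.5,0.25,0.6,-3,0],[8.5,0.27,0.58,-4.5,0],[8.5,0,0,-4.5,0],[8.5,0,0,-4.5,0],[8.5,0,0,-4.5,0],[8.5,0,0,-4,0],[8.5,0,0,-3,0],[8.5,0,0,-2,0],[8.5,0,0,0,0],[8.5,0,0,0,0]])

```text
clock: 14.7
ee_pos: [0.5302, 0.0389, 0.0627]
eef_rot: [-0.0, 0.722, 0.692, -0.0]
ft_force: [-0.1, -0.7, 0.3]
width: 0.085
finger_force: 0.0
```

Request:
step_arm(increments=[[5.5,0,0,0,0],[4.5,0,0,0,0],[4,0,0,0,0],[3.7,0,0,0,0],[3,0,0,0,0],[3,0,0,0,0],[3,0,0,0,0],[3,0,0,0,0],[3,0,0,0,0],[3,0,0,0,0]])

```text
clock: 15.7
ee_pos: [0.5312, 0.0387, 0.0631]
eef_rot: [0.001, 0.722, 0.692, 0.001]
ft_force: [0.9, -0.7, 5.1]
width: 0.0355
finger_force: 60.2
```

Request:
step_arm(increments=[[3,0,0,0.5,0],[3,0,0,1.3,0],[3,0,0,3,0],[3,0,0,4,0],[3,0,0,3,0],[3,-0.1,-0.7,2,0],[3,-0.4,-2,0,-1],[3,-0.6,-2.5,0,-1.1],[3,-0.6,-2.5,0,-1.1],[3,-0.6,-2.5,0,-1.1],[3,-0.6,-2.5,0,-1.1],[3,-0.6,-2.5,0,-1.1],[3,-0.6,-2.5,0,-1.1],[3,-0.5,-2.5,0,-1.1],[3,-0.5,-2,0,0],[3,-0.4,-1.5,0,0],[3,-0.2,-0.5,0,0],[3,0,0,0,0],[3,0,0,0,0],[3,0,0,0,0]])

```text
clock: 17.7
ee_pos: [0.4733, -0.2024, 0.2003]
eef_rot: [-0.0, 0.772, 0.636, 0.0]
ft_force: [-0.3, -0.0, -1.4]
width: 0.0356
finger_force: 61.3
```

Run:
```python
from h import *
s=robot.read_state(); print(s["ee_pos"],s["eef_rot"],s["width"],s["finger_force"])
p=robot.read_camera("wrist"); W,ok=wcloud(p); q=robot.read_camera("side"); Q=cloud(q)
e=s["ee_pos"]; u=np.array([.191,.982])
for n,i,X,o in(("w",p,W,ok),("s",q,Q,q["range_z"]>0)):
    hsv=cv2.cvtColor(i["color"],cv2.COLOR_BGR2HSV); H,S,V=[hsv[...,k].astype(int) for k in range(3)]
    rel=X[...,:2]-e[:2]; a=rel@u; b=rel@np.array([u[1],-u[0]]); z=X[...,2]-e[2]
    m=o&(abs(a)<.1)&(abs(b)<.025)&(z>-.06)&(z<.08)&(((H<22)&(S>100))|((S<90)&(V>60)))
    print(n,m.sum(),"orange a,z",a[m&(S>100)].mean().round(4),z[m&(S>100)].mean().round(4))
    for k in np.arange(-.08,.08,.008):
        w=m&(abs(a-k)<.004)
        if w.sum()>3: print(k.round(3),w.sum(),np.percentile(b[w],[3,97]).round(4),np.percentile(z[w],[5,50,95]).round(4))
g=cv2.cvtColor(p["color"],cv2.COLOR_BGR2HSV)
cv2.imwrite("pics/w3.png",np.hstack([p["color"][:,60:500],cv2.resize(q["color"][120:260,290:416],(360,400))]))
```

```text
[ 0.47333748 -0.20239113  0.20032435] [-1.85946924e-04  7.71734916e-01  6.35944317e-01  1.00875034e-04] 0.035617863905813694 61.267526149749756
w 11979 orange a,z -0.0517 0.0036
-0.064 27 [-0.0136  0.0082] [-0.0035 -0.0029 -0.0026]
-0.056 136 [-0.0156  0.0168] [-0.0023  0.0008  0.003 ]
-0.048 207 [-0.0159  0.0166] [0.0032 0.0061 0.0081]
-0.04 215 [-0.0155  0.0163] [0.0087 0.0113 0.0137]
-0.032 239 [-0.0153  0.0164] [0.0141 0.0169 0.0191]
-0.024 271 [-0.0157  0.0163] [0.0197 0.0228 0.0251]
-0.016 339 [-0.0153  0.016 ] [0.0257 0.0285 0.031 ]
-0.008 440 [-0.0167  0.0178] [0.0313 0.0343 0.0368]
-0.0 576 [-0.0162  0.0162] [0.0368 0.0394 0.0419]
0.008 1014 [-0.0237  0.0237] [0.0158 0.0439 0.048 ]
0.016 1579 [-0.0225  0.0231] [0.0238 0.0503 0.0518]
0.024 3328 [-0.0165  0.0165] [0.0393 0.0448 0.05  ]
0.032 2870 [-0.0165  0.0165] [0.0279 0.0335 0.0389]
0.04 738 [-0.0156  0.0159] [0.0235 0.026  0.0282]
s 191 orange a,z -0.0247 0.0064
-0.048 10 [-0.0202 -0.0127] [-0.0235 -0.0086  0.0054]
-0.04 6 [-0.0187 -0.015 ] [-0.0158  0.0006  0.0062]
-0.032 8 [-0.02   -0.0152] [-0.02   -0.01   -0.0014]
-0.016 5 [-0.025   0.0182] [-0.0134  0.0491  0.0686]
-0.0 6 [-0.0219  0.0194] [0.0026 0.0418 0.0588]
0.008 21 [-0.0242  0.0126] [0.0063 0.0256 0.0487]
0.016 29 [-0.0228  0.0185] [0.0127 0.0464 0.0536]
0.024 38 [-0.0173  0.0139] [0.0281 0.0446 0.0523]
0.032 50 [-0.0204  0.0187] [0.0245 0.0342 0.048 ]
0.04 14 [-0.0191  0.0053] [0.0267 0.0301 0.0449]
```

View pics/w3.png

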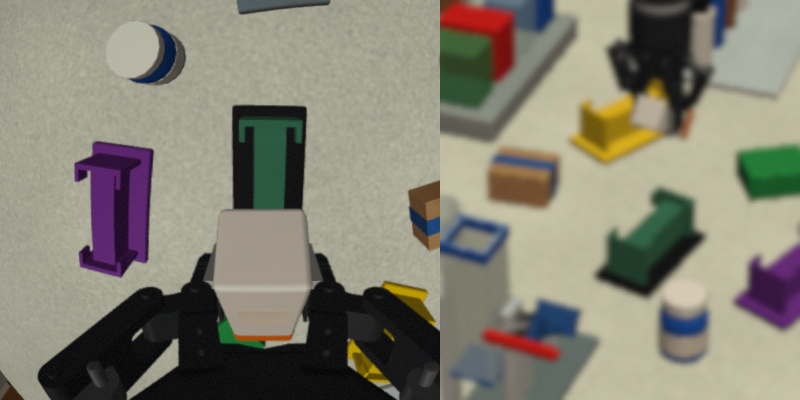

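The held box is tilted about 35°, cap low toward the robot's −y, and lined up with the cradle. I'll descend to just above contact.

Request:
step_arm(increments=[[3,0.3,0,-1,0],[3,0.3,0,-2.5,0],[3,0,0,-3,0],[3,0,0,-2,0],[3,0,0,-1.2,0],[3,0,0,-0.6,0],[3,0,0,-0.3,0],[3,0,0,0,0],[3,0,0,0,0],[3,0,0,-0.2,0],[3,0,0,-0.2,0],[3,0,0,0,0],[3,0,0,0,0]])

```text
clock: 19.1
ee_pos: [0.4791, -0.2032, 0.0903]
eef_rot: [-0.0, 0.772, 0.636, -0.0]
ft_force: [-0.3, -0.9, -1.7]
width: 0.0353
finger_force: 61.3
```

Request:
step_arm(increments=[[3,0,0,-0.2,0],[3,0.03,0.14,-0.2,0],[3,0.03,0.14,-0.2,0],[3,0.03,0.13,-0.21,0],[3,0.02,0.13,-0.22,0],[3,0,0,0,0]])

```text
clock: 19.7
ee_pos: [0.4812, -0.1974, 0.0811]
eef_rot: [0.0, 0.772, 0.636, 0.001]
ft_force: [-1.8, 3.3, 9.7]
width: 0.0351
finger_force: 62.9
```

Contact is about 10 N and the box is rotating in the grip, so I'll continue the arc.

Request:
step_arm(increments=[[3,0.02,0.13,-0.23,0],[3,0.02,0.12,-0.24,0],[3,0.02,0.11,-0.24,0],[3,0.02,0.11,-0.25,0],[3,0.02,0.11,-0.26,0],[3,0.02,0.11,-0.26,0],[3,0,0,0,0]])

```text
clock: 20.4
ee_pos: [0.4833, -0.1904, 0.0664]
eef_rot: [0.001, 0.772, 0.636, 0.002]
ft_force: [1.1, 4.5, 9.5]
width: 0.0354
finger_force: 63.5
```

```bash
cat > b.py <<'E'
from h import *
s=robot.read_state(); e=s["ee_pos"]; print(e,s["ft_force"].round(1) if hasattr(s["ft_force"],"round") else s["ft_force"])
p=robot.read_camera("wrist"); W,ok=wcloud(p); u=np.array([.191,.982])
hsv=cv2.cvtColor(p["color"],cv2.COLOR_BGR2HSV); H,S,V=[hsv[...,k].astype(int) for k in range(3)]
rel=W[...,:2]-np.array([.4795,-.2013]); a=rel@u; b=rel@np.array([u[1],-u[0]]); z=W[...,2]-.055
m=ok&(abs(a)<.09)&(abs(b)<.015)&(z>.005)&(z<.1)&(((H<22)&(S>100))|((S<90)&(V>60)))
for k in np.arange(-.08,.09,.01):
    w=m&(abs(a-k)<.005)
    if w.sum()>3: print(k.round(3),w.sum(),np.percentile(z[w],[5,50,95]).round(4))
print("a range",np.percentile(a[m],[.5,99.5]))
cv2.imwrite("pics/w4.png",p["color"])
E
python3 b.py
```

```text
[ 0.48331566 -0.19042485  0.06644938] [1.1 4.5 9.5]
-0.02 294 [0.0413 0.0424 0.0433]
-0.01 713 [0.043  0.0444 0.0459]
-0.0 846 [0.0457 0.0471 0.0484]
0.01 1024 [0.0483 0.0498 0.051 ]
0.02 1335 [0.0509 0.0522 0.082 ]
0.03 1491 [0.0533 0.0547 0.0561]
0.04 3246 [0.0438 0.0541 0.0571]
0.05 1943 [0.0242 0.0344 0.0426]
a range [-0.0191004   0.04941275]
```

Request:
step_arm(increments=[[3,0.01,0.08,-0.2,0],[3,0.01,0.07,-0.2,0],[3,0.01,0.07,-0.2,0],[3,0.01,0.06,-0.2,0],[3,0.01,0.06,-0.2,0],[3,0.01,0.06,-0.2,0],[3,0,0,0,0]])

```text
clock: 21.15
ee_pos: [0.4839, -0.1866, 0.0543]
eef_rot: [0.001, 0.772, 0.636, 0.001]
ft_force: [0.9, 2.9, 5.9]
width: 0.0354
finger_force: 63.2
```

```bash
python3 b.py
```

```text
[ 0.48394803 -0.18662535  0.05425734] [0.9 2.9 5.9]
-0.01 339 [0.0358 0.0367 0.0374]
-0.0 984 [0.0364 0.0372 0.0381]
0.01 1171 [0.037  0.0379 0.0388]
0.02 1359 [0.0377 0.0386 0.0395]
0.03 1672 [0.0383 0.0392 0.0694]
0.04 1791 [0.0388 0.0397 0.0407]
0.05 3587 [0.0102 0.0322 0.0404]
a range [-0.00855099  0.05211875]
```

Request:
step_arm(increments=[[3,0,0.05,-0.2,0],[3,0,0.05,-0.2,0],[3,0,0,0,0],[3.8,0,0,0,0],[4.2,0,0,0,0],[5,0,0,0,0],[7,0,0,0,0],[8.5,0,0,0,0],[8.5,0,0,0,0],[8.5,0,0,0,0],[8.5,0,0,0,0]])

```text
clock: 22.3
ee_pos: [0.4821, -0.1859, 0.0492]
eef_rot: [0.0, 0.772, 0.636, 0.0]
ft_force: [-0.2, 0.1, 0.3]
width: 0.085
finger_force: 0.0
```

Request:
step_arm(increments=[[8.5,0,0,1,0],[8.5,0,0,3,0],[8.5,0,0,4,0],[8.5,0,0,4,0],[8.5,0,0,4,0],[8.5,0,0,4,0],[8.5,-1,-4,1,0],[8.5,-1,-4,0,0],[8.5,-1,-4,0,0],[8.5,0,0,0,0],[8.5,0,0,0,0]])

```text
clock: 23.4
ee_pos: [0.4517, -0.3064, 0.2596]
eef_rot: [-0.0, 0.773, 0.635, 0.0]
ft_force: [0.4, 0.6, 1.1]
width: 0.0848
finger_force: 0.0
```

```bash
python3 b.py
python3 - <<'E'
from h import *
q=robot.read_camera("side"); t=robot.read_camera("top")
cv2.imwrite("pics/f.png",np.hstack([cv2.imread("pics/w4.png")[:,120:420],cv2.resize(q["color"][150:310,250:400],(375,400))]))
E
```

```text
[ 0.45166596 -0.30643964  0.25961534] [0.4 0.6 1.1]
-0.05 88 [0.0318 0.0337 0.035 ]
-0.04 299 [0.0334 0.0345 0.0358]
-0.03 300 [0.0332 0.0343 0.0356]
-0.02 299 [0.0329 0.0343 0.0354]
-0.01 290 [0.0329 0.0341 0.0354]
-0.0 281 [0.0332 0.0345 0.0357]
0.01 297 [0.0332 0.0345 0.0356]
0.02 305 [0.0331 0.0345 0.0358]
0.03 296 [0.033  0.0343 0.0356]
0.04 291 [0.033  0.0343 0.0356]
0.05 186 [0.0329 0.034  0.0352]
0.06 51 [0.0099 0.0113 0.0122]
a range [-0.04746116  0.06078289]
```

View pics/f.png

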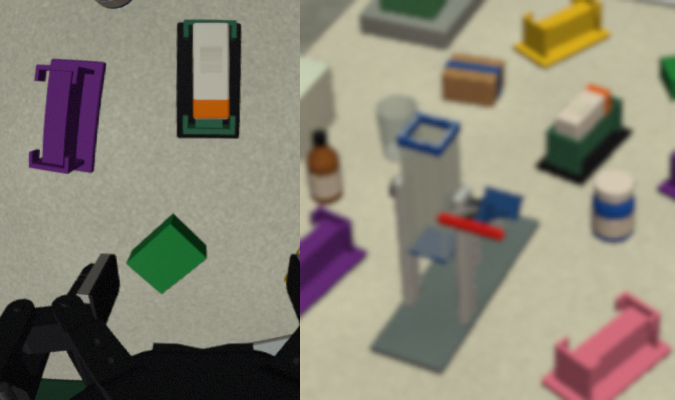

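The box lies flat in the green cradle between its stops, with its top level at about 34.5 mm and its centre about 3–4 mm off along the length. The holder is upright and the gripper is clear, so I'm handing it in.

```bash
python3 -c "
from workcell import robot
print(robot.sign_off())"
```

```text
the job is handed in; nothing more can be done
None
```

The job is handed in: the box lies flat in the green cradle, about 3–4 mm from its middle, and the holder is back upright; I saw no bystander disturbed, and hand-in came at about 24 s of the 64 s (the call returned no verdict).

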